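# Set up the jar carousel of the bicycle parts caddy and hold it

## Robot

A 6-joint arm with a two-finger parallel gripper is mounted at the origin on the work surface. World frame = base frame: x ahead of the robot, y to its left, z up, the work surface at z = 0. Lengths are in m, angles in rad, forces in N, time in s.
With the tool pointing down it reaches from about 0.275 to 0.85 m from the base axis. Payload 5.2 kg.
Tool frame: the origin (TCP) lies at the very end of the fingers, on their centre line; the grasp point (between the pads) lies 19 mm behind it; z points along the fingers, y is the direction in which the jaws open and shut (so a half turn about z gives the same grasp; the last joint's range is limited). The gripper opens to 85 mm and grips with 20 to 120 N. Pads are 22 mm wide; open, the fingers measure 114 mm over their backs; the gripper's body (76 mm by 85 mm) begins 54 mm behind the grasp point. The pads swing forward as they close: fully open they stand 13 mm farther back than shut.
Start: joints at [1.02, 0.259, 1.535, -0, 1.348, -0.203], TCP at [0.187, 0.517, 0.231] pointing down, gripper open.
Joint ranges: [-3.14, 3.14], [-0.91, 2.08], [0.19, 2.58], [-1.22, 4.36], [0.22, 2.71], [-3.12, 3.12]. Speed limits (rad/s): [2.57, 2.57, 3.14, 3.14, 3.14, 3.14].

## Interface

Orientations are given as a 3x3 rotation matrix whose columns are the frame's x, y, z axes.
In Python, from cell import movep, line_to, move_j, grip, wait, solve_ik, get_state, get_image, PlanningError, finish_job gives the robot as it stands. The module is installed in compiled form; this text tells all that it offers. Calls block until the motion is done:
- movep(position, orientation): joint-space move of the TCP to a pose.
- line_to(position, attitude=None, speed=0.15): straight line of the TCP; attitude=None keeps the orientation; speed is the mean speed in m/s.
- move_j(angles): joint-space move.
- grip(opening, strength=None): finger opening in m; strength is the grip in N (None keeps the last); returns when the fingers have stopped.
- wait(seconds).
- solve_ik(position, orientation): joint angles nearest the present ones, or None.
- get_state(): the state.
- get_image(name): name is "scene" or "side" or "wrist"; returns a dict with "color" (420x560x3 uint8, blue, green, red), "camera_matrix" (3x3 intrinsics, pixels), "rvec" (rotation vector, rad) and "tvec" (3), from world to camera coordinates, as OpenCV has them. Camera axes: x right, y down, z forward; pixel columns grow to the right and rows downward; lengths in m; the calibration is good to about 2 mm. A picture is of the moment at which its call begins. There is no depth.
A pose or a line that the arm cannot do raises PlanningError and nothing moves.
- finish_job(): hands the job in, once; it reports no verdict.
The state is a dict: "clock": time; "joints": joint angles; "dq": joint speeds; "effort": joint torques, N m; "tcp_pos": TCP position; "tool_rot": TCP orientation; "force": force on the tool from outside, world axes, zero at the start; "ft_torque": the same for the moment, N m; "opening": finger opening in m.
Only numpy, scipy, OpenCV 4.12 (cv2) and the standard library are available. Lean on these libraries where they do the work, as an engineer would, in place of code of your own. Each camera call takes 0.05 s, during which the arm holds its last target.

## Task

First swing the parts caddy's steadying leg out until it clicks past the detent and sits fully home at its end stop. Then turn the jar carousel until the jar with the steel ring on its lid stands squarely at the front, in line with the pointed nose of the base, and finish while your gripper is still holding the carousel firmly, keeping it still there: do not let go at the end. Leave the other things on the stool top where they are.

Things in the scene. Friction and masses are not known exactly. Their poses are not given: they have to be found in the camera images.
- caddy: the caddy's round black base, fixed to the stool top: 216 mm across, 24 mm high, origin at its centre on the stool top (z = 0). It may stand anywhere and be turned by up to 0.35 rad. Its -x axis is its front: there a black nose with a pointed tip, 38 mm wide, 26 mm high, sticks out to 145 mm from the centre. The leg is hinged at its front right (seen from the robot).
- carousel: the turntable on the base, turning freely without stops about the base's vertical centre axis (same origin as the base; it stays where it is left, drag about 0.06 N m). Grey disc 204 mm across, its top at 36 mm; five round glass jars 54 mm across with flat aluminium lids (lid tops at 91 mm), evenly spaced (72 degrees) with their centres 70 mm from the axis. The marked jar lies on its -x axis, so the carousel is right when its x axis points as the caddy's x axis does.
- turn_handle (a point): centre of the carousel's black handle bar, on the turning axis at height 133 mm. The bar stands on a round post, is 64 mm long, 14 mm thick and 36 mm high (115 to 151 mm above the stool top); it runs along the carousel's x axis, i.e. towards the marked jar, thickness along y. It is above all jars and can be pinched from above; it turns with the carousel, and the point's axes are the carousel's.
- marked_jar (a point): middle of the top of the marked jar's lid, 70 mm from the axis, at height 91 mm. This jar alone has a steel ring on its lid, 36 mm across, 10 mm high (top at 101 mm); the other four lids are flat. All jars are fixed to the disc.
- front_spot (a point): point of the base, above its front, 70 mm from the axis towards the nose, at height 91 mm: the marked jar's lid centre belongs here.
- leg (a joint): angle of the steadying leg, rad: 0 = folded back beside the base (leg pointing along the caddy's +x), 1.57 = end stop, leg sticking straight out to the caddy's right (-y). It grows clockwise seen from above. Light friction; a spring ball resists from about 1.13 rad, is passed at 1.36 rad (about 3 N at the pin) and then snaps the leg on to its end stop by itself and keeps it there.
- leg_hinge (a point): the leg's vertical hinge axis, fixed on the base at caddy x = -60 mm, y = -125 mm; height 30 mm.
- leg_pin (a point): point to grip on the leg's upright round pin: pin 14 mm across, standing from 30 to 90 mm above the stool top, 110 mm from the hinge axis; this point is on its axis at height 70 mm. The leg below it is an aluminium bar 16 mm wide with its top at 30 mm. The pin can be pushed, or gripped and let turn between the fingers.
- saucer: bystander: white saucer, 136 mm across, 18 mm high, left of the caddy; origin under its centre
- tire_lever_a: bystander: flat steel tire lever about 127 mm long, 22 mm wide, lying in front of the caddy, left; origin under its middle, its length along its x axis
- tire_lever_b: bystander: the second, same tire lever, in front of the caddy, right
- bracket_tool: bystander: chrome bottom bracket tool, 42 mm across, 36 mm high, standing behind the folded leg; origin under its centre
- oil_bottle: bystander: white bottle, 56 mm across, 130 mm high, on the right; origin under its centre
- wrench: bystander: steel wrench lying on the right near the robot

How it is judged:
On the way:
1. the leg has been swung out past its detent and sits at its end stop (value of joint leg above 1.5 rad), for 0.2 s.
At the end, for the whole second after the job is handed in: The leg is at its end stop (joint over 1.5 rad), the marked jar's lid centre is within 8 mm of the front spot (about 6.5 degrees), the carousel stands still (under 0.05 rad/s) and the fingers are still holding it with more than 3 N (value of joint leg above 1.5 rad and horizontal distance between marked_jar and front_spot below 0.008 m and angular speed of carousel below 0.05 rad/s and contact force between the fingers and carousel above 3 N); the arm keeps its last pose, push and grip.
It fails at once if one of the loose bystanders (saucer, tire levers, bracket tool, bottle, wrench) is moved by more than 30 mm (distance of any of saucer, tire_lever_a, tire_lever_b, bracket_tool, oil_bottle, wrench from where it was at the start of the episode above 0.03 m).
It also fails if it takes over 69 s, if anything falls off the work surface, if the arm or the gripper's body presses on something with over 40 N, if the wrist force passes 120 N, or if a joint passes its speed limit or range.

## Working session

There is one attempt and no reset: what is moved stays moved. The work goes in short steps, each a Python script; the robot and the scene stay as the last script left them, time stands still between calls to the robot, and variables do not carry over. Pictures are saved under pics/ and viewed, and the job is handed in when it is done.

```bash
mkdir -p pics; cat > h.py <<'E'
import numpy as np, cv2
from cell import *
def snap(n,f):
    im=get_image(n); cv2.imwrite(f'pics/{f}.png',im['color']); np.savez(f'pics/{f}.npz',K=im['camera_matrix'],r=im['rvec'],t=im['tvec']); return im
def cam(f):
    d=np.load(f'pics/{f}.npz'); return d['K'],cv2.Rodrigues(d['r'])[0],d['t'].reshape(3)
def ray(f,px,z):
    K,R,t=cam(f); c=-R.T@t; d=R.T@np.linalg.inv(K)@np.array([px[0],px[1],1.]); return c+d*(z-c[2])/d[2]
def proj(f,P):
    K,R,t=cam(f); q=(np.atleast_2d(P)@R.T+t)@K.T; return q[:,:2]/q[:,2:]
E
python3 - <<'E'
from h import *
for n in ['scene','side','wrist']: snap(n,n+'0'); K,R,t=cam(n+'0'); print(n,-R.T@t,R[2],K[0,0])
s=get_state(); print(s['clock'],s['tcp_pos'],s['opening'],s['force'])
E
```

```text
scene [ 1.22740312 -0.12485548  0.78341892] [-0.70273622  0.05488675 -0.70933014] 380.35895783830733
side [ 0.0678919  -0.89482938  0.62686594] [ 0.43769108  0.77348059 -0.45842589] 409.69269044216173
wrist [0.11815212 0.54115353 0.37348997] [ 0.2677741  -0.09859617 -0.95842362] 376.875115445402
0.15 [0.18723779 0.51672994 0.2306695 ] 0.08558528451483753 [-0.14355407  0.59402893 -0.05590604]
```

View pics/scene0.png

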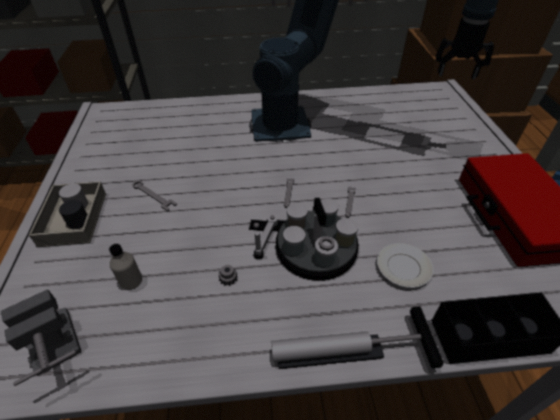

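View pics/side0.png

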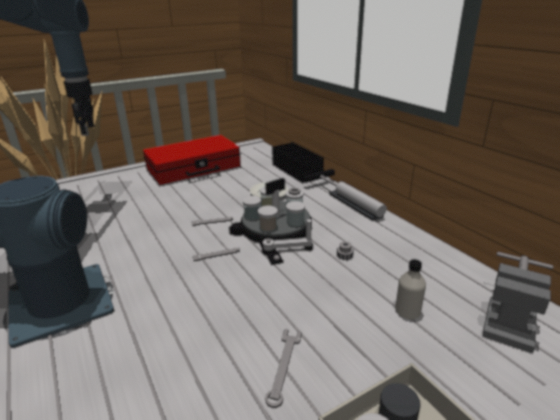

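View pics/wrist0.png

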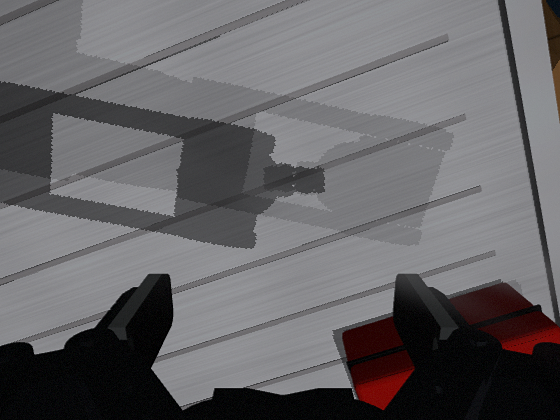

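The scene view shows the caddy at about (318,240), its marked jar at (326,245) on the robot's far side, the handle at (320,208), and the leg with its pin at about (258,245). I'll zoom in.

```bash
python3 - <<'E'
from h import *
a=cv2.imread('pics/scene0.png')[170:300,210:410]; b=cv2.imread('pics/side0.png')[160:280,190:370]
g=lambda i:np.uint8(255*(i/255.)**.6)
cv2.imwrite('pics/z_scene.png',g(cv2.resize(a,None,fx=4,fy=4,interpolation=cv2.INTER_CUBIC)))
cv2.imwrite('pics/z_side.png',g(cv2.resize(b,None,fx=4,fy=4,interpolation=cv2.INTER_CUBIC)))
print(ray('scene0',(318,245),.024), ray('side0',(277,222),.036))
E
```

```text
[0.61446917 0.0343805  0.024     ] [ 0.58031299 -0.00556861  0.036     ]
```

View pics/z_scene.png

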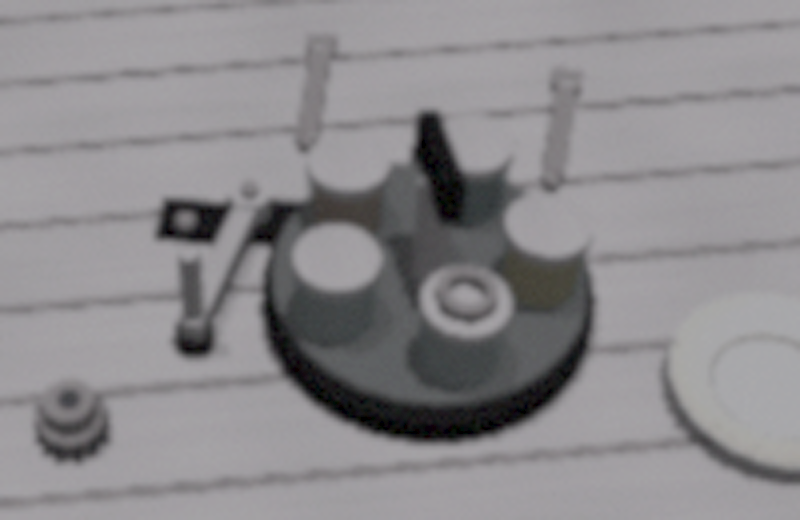

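View pics/z_side.png

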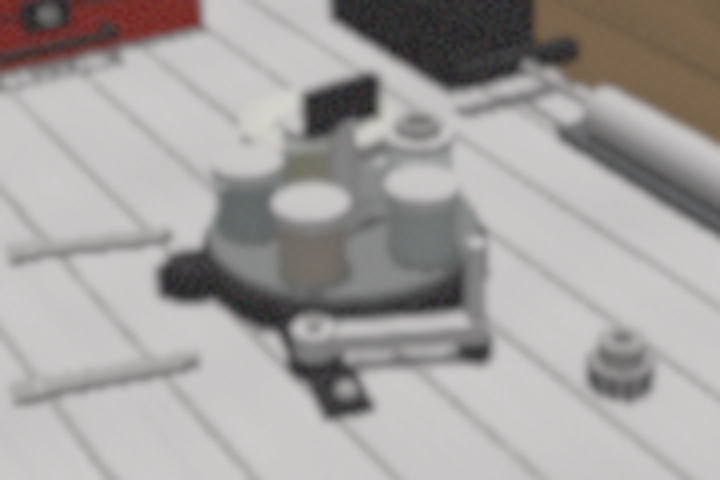

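```bash
cat > fit.py <<'E'
from h import *
from scipy.optimize import least_squares
def pts(p):
    x,y,a,b,l=p  # b: carousel angle, l leg
    W=lambda X,Y,Z,th: np.array([x+np.cos(th)*X-np.sin(th)*Y, y+np.sin(th)*X+np.cos(th)*Y, Z])
    d={'hinge':W(-.06,-.125,.036,a),'pin':W(-.06+.11*np.cos(l),-.125-.11*np.sin(l),.09,a),'nose':W(-.145,0,.026,a),'ring':W(-.07,0,.101,b)}
    for i in range(1,5):
        t=np.pi+i*2*np.pi/5; d[f'l{i}']=W(.07*np.cos(t),.07*np.sin(t),.091,b)
    d['h+']=W(.032,0,.151,b); d['h-']=W(-.032,0,.151,b)
    return d
def fit(obs,p0,fixed=None):
    def f(p):
        d=pts(p); return np.concatenate([(proj(im,d[k])[0]-px) for im,k,px in obs])
    r=least_squares(f,p0,loss='soft_l1',f_scale=1.5)
    e=f(r.x).reshape(-1,2)
    for (im,k,px),ee in zip(obs,e): print(im,k,ee.round(1))
    J=r.jac; print('sd(1px)',np.sqrt(np.diag(np.linalg.pinv(J.T@J))).round(4))
    return r.x
E
python3 - <<'E'
from fit import *
obs=[('scene0','ring',(326.2,244.2)),('scene0','hinge',(272.5,217.5)),('scene0','pin',(257.5,235)),
('side0','ring',(294.5,192)),('side0','pin',(309.5,220)),('side0','hinge',(268,241)),('side0','nose',(230.5,228))]
p=fit(obs,[.6,.03,0.,3.1,0.]); print(p)
d=pts(p)
for im in ('scene0','side0'):
  for k in d: print(im,k,proj(im,d[k])[0].round(1))
s=get_state(); print(s['tool_rot'].round(3) if hasattr(s['tool_rot'],'round') else s['tool_rot'])
K,R,t=cam('wrist0'); c=-R.T@t; T=np.array(s['tool_rot']); print('cam in tool',T.T@(c-np.array(s['tcp_pos'])), T.T@R.T)
E
```

```text
scene0 ring [-0.1 -1.4]
scene0 hinge [-1.2 -0.4]
scene0 pin [-0.1 -1.7]
side0 ring [ 1.1 -3.2]
side0 pin [ 0.3 -1.2]
side0 hinge [ 1.2 -1.1]
side0 nose [-0.8 -2.4]
sd(1px) [0.0025 0.0043 0.0302 0.0701 0.0503]
[ 0.60264492  0.02947577 -0.24766245  3.26452913  0.14213516]
scene0 hinge [271.3 217.1]
scene0 pin [257.4 233.3]
scene0 nose [319.3 202.5]
scene0 ring [326.1 242.8]
scene0 l1 [345.6 225.8]
scene0 l2 [325.8 205.7]
scene0 l3 [295. 211.]
scene0 l4 [293.  235.3]
scene0 h+ [314.6 197.8]
scene0 h- [322.7 216.4]
side0 hinge [269.2 239.9]
side0 pin [309.8 218.8]
side0 nose [229.7 225.6]
side0 ring [295.6 188.8]
side0 l1 [269.4 189. ]
side0 l2 [253.1 199.2]
side0 l3 [270.  209.5]
side0 l4 [297.6 204.4]
side0 h+ [267.7 182.7]
side0 h- [285.5 176.8]
[[-0.94   0.341 -0.001]
 [ 0.341  0.94  -0.001]
 [ 0.    -0.001 -1.   ]]
cam in tool [ 0.07330924 -0.00078171 -0.14280117] [[ 8.03979130e-04 -9.58352835e-01 -2.85585709e-01]
 [ 9.99999615e-01  8.70587371e-04 -1.06276515e-04]
 [ 3.50477712e-04 -2.85585514e-01  9.58353166e-01]]
```

```bash
python3 - <<'E'
from h import *
T=np.array([[-1,0,0],[0,1,0],[0,0,-1.]])
movep([.52,-.02,.32],T)
im=snap('wrist','w1'); s=get_state(); print(s['clock'],s['tcp_pos'],s['joints'])
g=np.uint8(255*(im['color']/255.)**.5)
cv2.imwrite('pics/w1g.png',cv2.resize(g,(800,600),interpolation=cv2.INTER_CUBIC))
E
```

```text
2.475 [ 0.51994284 -0.01914741  0.31989828] [-2.51592861e-01  1.59586767e-01  1.44655087e+00  2.64460341e-04
  1.53570446e+00 -1.82354037e+00]
```

View pics/w1g.png

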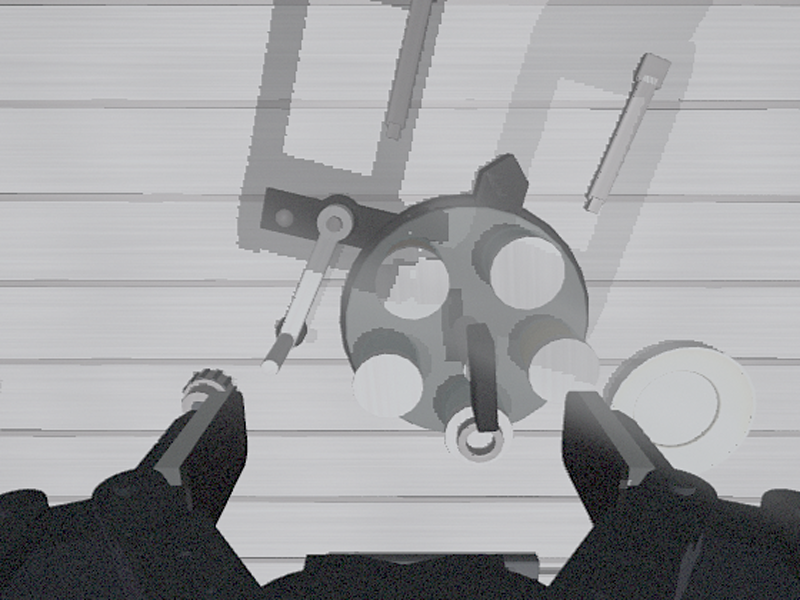

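The wrist view (800 px scale) clearly shows the nose tip (513,154), hinge (335,220), pin top (271,367), ring (478,437), lids (415,283), (528,273), (387,385), and the handle at about (480,375). I'll fit the model to these points.

```bash
python3 - <<'E'
from fit import *
o={'nose':(513,155),'hinge':(335,220),'pin':(271,367),'ring':(477,437),'l4':(387,385),'l3':(415,283),'l2':(528,273),'l1':(563,368)}
obs=[('w1',k,np.array(v)*.7) for k,v in o.items()]
obs2=obs+[('side0','ring',(294.5,192)),('side0','pin',(309.5,220)),('side0','hinge',(268,241)),('side0','nose',(230.5,228)),('scene0','ring',(326.2,244.2)),('scene0','hinge',(272.5,217.5)),('scene0','pin',(257.5,235))]
for ob in (obs,obs2):
  p=fit(ob,[.6,.03,-.24,3.2,0.1]); print(p.round(4))
d=pts(p); print({k:v.round(3) for k,v in d.items()})
im=cv2.imread('pics/w1g.png')
for k,v in d.items():
  q=proj('w1',v)[0]/.7; cv2.drawMarker(im,tuple(int(a) for a in q),(0,0,255),0,12,1)
th=np.linspace(0,6.28,60)
for r,z,c in ((.108,.024,(0,255,0)),(.102,.036,(255,0,0))):
  q=proj('w1',np.c_[p[0]+r*np.cos(th),p[1]+r*np.sin(th),0*th+z])/.7
  cv2.polylines(im,[q.astype(int)],True,c,1)
cv2.imwrite('pics/w1o.png',im)
np.save('p.npy',p)
E
```

```text
w1 nose [ 0.8 -1.8]
w1 hinge [-0.7  0.9]
w1 pin [ 0.2 -0.6]
w1 ring [1.4 3.1]
w1 l4 [-0.3 -0.5]
w1 l3 [-1.9 -0.8]
w1 l2 [-0.1 -0.1]
w1 l1 [0.2 2.3]
sd(1px) [0.0006 0.0005 0.0067 0.0092 0.012 ]
[ 0.5972  0.0322 -0.2408  3.2237  0.1701]
w1 nose [ 0.3 -1.6]
w1 hinge [-0.9  1.6]
w1 pin [0.  0.1]
w1 ring [1.4 3.4]
w1 l4 [-0.2 -0.3]
w1 l3 [-1.8 -0.5]
w1 l2 [-0.   0.2]
w1 l1 [0.2 2.6]
side0 ring [-0.2 -2.8]
side0 pin [-1.1 -0.7]
side0 hinge [-0.4 -1. ]
side0 nose [-2.7 -2. ]
scene0 ring [-0.6 -3. ]
scene0 hinge [-0.7 -1.4]
scene0 pin [-0.4 -3.2]
sd(1px) [0.0006 0.0005 0.0061 0.0088 0.0111]
[ 0.5976  0.0322 -0.2367  3.2224  0.1734]
{'hinge': array([ 0.51 , -0.075,  0.036]), 'pin': array([ 0.611, -0.119,  0.09 ]), 'nose': array([0.457, 0.066, 0.026]), 'ring': array([0.667, 0.038, 0.101]), 'l1': array([0.614, 0.1  , 0.091]), 'l2': array([0.538, 0.069, 0.091]), 'l3': array([ 0.544, -0.013,  0.091]), 'l4': array([ 0.625, -0.032,  0.091]), 'h+': array([0.566, 0.03 , 0.151]), 'h-': array([0.629, 0.035, 0.151])}
```

View pics/w1o.png

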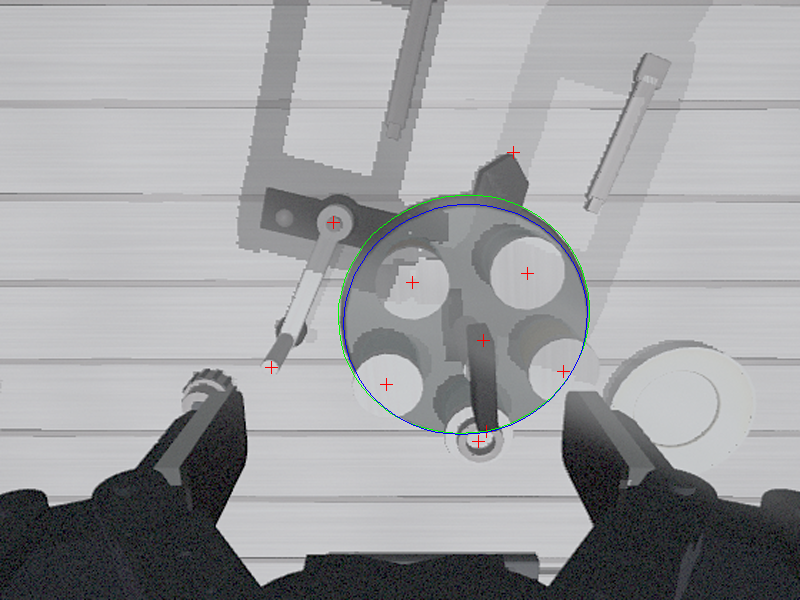

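The fit agrees with the base circles to about 2 mm. I'll use it to grip the pin and swing the leg.

```bash
cat >> h.py <<'E'
def down(yang):
    c,s=np.cos(yang),np.sin(yang)
    return np.array([[-s,c,0],[c,s,0],[0,0,-1.]])
E
python3 - <<'E'
from fit import *
p=np.load('p.npy'); a=p[2]; l0=p[4]; H=pts(p)['hinge']
print(down(np.pi/2), 'bracket',ray('w1',(208*.7,385*.7),.036))
def pin(l,z,r=.11): return [H[0]+r*np.cos(a-l),H[1]+r*np.sin(a-l),z]
yg=lambda l:a-l+np.pi/2
grip(.05,20)
movep(pin(l0,.17),down(yg(l0)))
line_to(pin(l0,.048),speed=.12)
s=get_state(); print(s['clock'],s['force'],s['opening'])
grip(0.0,20)
s=get_state(); print(s['clock'],s['force'],s['opening'],s['tcp_pos'])
snap('wrist','w2');snap('side','s2')
a_=cv2.imread('pics/w2.png'); b_=cv2.imread('pics/s2.png')[150:290,170:370]
o=np.hstack([cv2.resize(a_,(400,300)),cv2.resize(b_,(400,300))]); cv2.imwrite('pics/c2.png',np.uint8(255*(o/255.)**.5))
E
```

```text
[[-1.000000e+00  6.123234e-17  0.000000e+00]
 [ 6.123234e-17  1.000000e+00  0.000000e+00]
 [ 0.000000e+00  0.000000e+00 -1.000000e+00]] bracket [ 0.65148752 -0.18933249  0.036     ]
4.9083 [0.15156051 0.46910264 0.84792697] 0.05007894676682606
5.3167 [-0.2590355  -0.06292742  3.98089308] 0.013286351002607078 [ 0.61117993 -0.11924594  0.0486231 ]
```

View pics/c2.png

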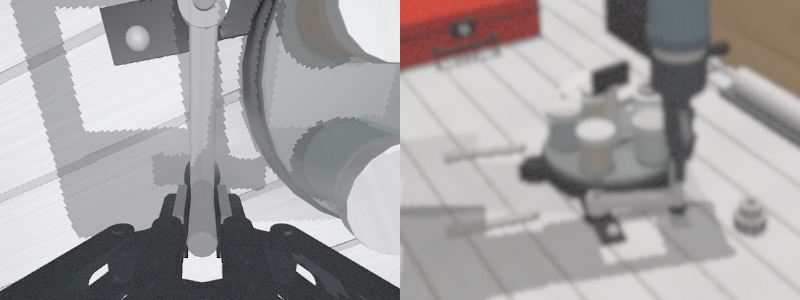

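The gripper stopped at 13 mm, matching the 14 mm pin. Both views show the pin between the pads, so I'll swing the leg along its arc.

```bash
python3 - <<'E'
from fit import *
p=np.load('p.npy'); a=p[2]; l0=p[4]; H=pts(p)['hinge']
def pin(l,z,r=.11): return [H[0]+r*np.cos(a-l),H[1]+r*np.sin(a-l),z]
yg=lambda l:a-l+np.pi/2
for l in np.linspace(l0,1.53,9)[1:]:
    line_to(pin(l,.048),down(yg(l)),speed=.06)
    s=get_state(); print(round(s['clock'],2),round(l,2),np.round(s['force'],1),round(s['opening'],4))
grip(.05); wait(.3)
line_to(pin(1.53,.19),speed=.15)
snap('side','s3'); snap('wrist','w3'); print(get_state()['clock'],get_state()['joints'])
a_=cv2.imread('pics/w3.png'); b_=cv2.imread('pics/s3.png')[150:290,170:370]
o=np.hstack([cv2.resize(a_,(400,300)),cv2.resize(b_,(400,300))]); cv2.imwrite('pics/c3.png',np.uint8(255*(o/255.)**.5))
E
```

```text
5.88 0.34 [-0.2  0.2  4.5] 0.0137
6.33 0.51 [-0.8  0.6  6.3] 0.0132
6.79 0.68 [-1.5  1.4  5.3] 0.013
7.25 0.85 [-1.7  2.4  5.6] 0.0134
7.71 1.02 [-0.7  2.4  6.2] 0.0136
8.17 1.19 [-0.5  4.8  7.6] 0.0131
8.62 1.36 [-1.8  6.   9.5] 0.0134
9.08 1.53 [-1.7  6.4  7.8] 0.0135
11.025 [-5.72643593e-01  2.41526626e-01  1.66600519e+00  3.65962740e-05
  1.23636221e+00 -3.76645740e-01]
```

View pics/c3.png

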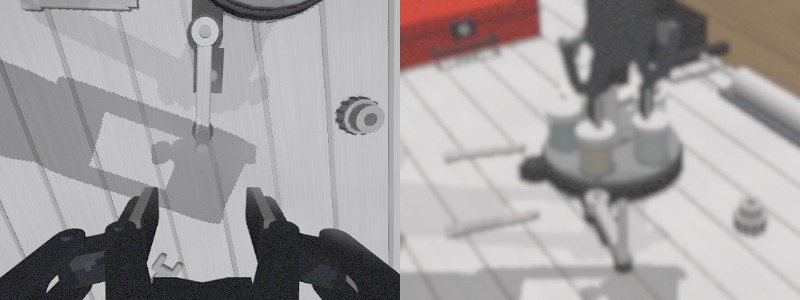

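The leg appears to stick straight out to the caddy's right. I'll take an overview to measure its angle and refine the caddy angle.

```bash
python3 - <<'E'
from h import *
movep([.55,.0,.36],down(np.pi/2))
wait(.3); im=snap('wrist','w4'); print(get_state()['clock'],get_state()['joints'])
g=np.uint8(255*(im['color']/255.)**.5)
cv2.imwrite('pics/w4g.png',cv2.resize(g[60:330,120:480],(800,600),interpolation=cv2.INTER_CUBIC))
E
```

```text
12.6333 [-2.03559601e-01  2.06985668e-01  1.29502460e+00 -1.81801650e-05
  1.64011781e+00 -1.77347493e+00]
```

View pics/w4g.png

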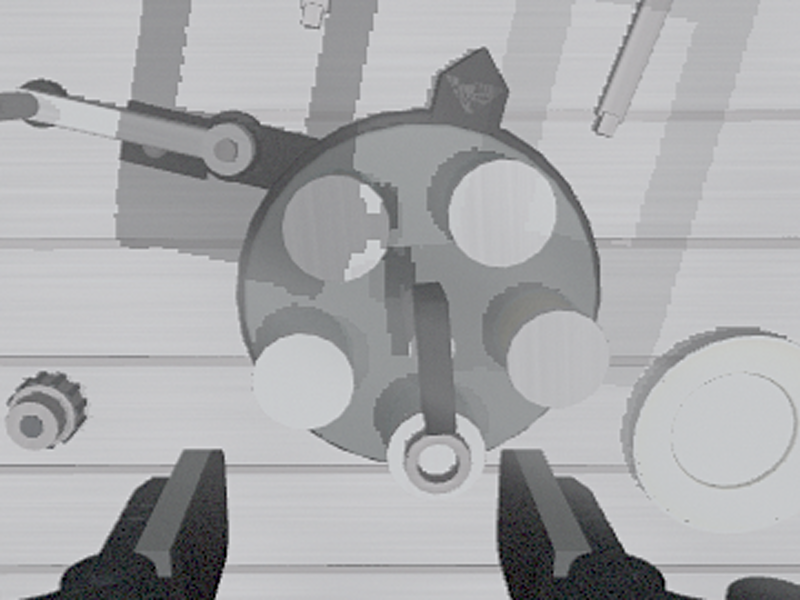

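Positions in this crop: nose tip (485,47), hinge (230,150), leg end and pin foot (38,102), ring (437,462), lids (335,228), (502,212), (557,358), (303,380).

```bash
python3 - <<'E'
from fit import *
import fit
F=lambda v:(120+v[0]*.45,60+v[1]*.45)
o={'nose':(485,47),'hinge':(230,150),'ring':(438,461),'l4':(303,380),'l3':(335,228),'l2':(502,212),'l1':(557,358)}
o1={'nose':(513,155),'hinge':(335,220),'ring':(477,437),'l4':(387,385),'l3':(415,283),'l2':(528,273),'l1':(563,368)}
A=[('w4',k,F(v)) for k,v in o.items()]
p=fit.fit(A,[.6,.03,-.24,3.2,1.57]); print(p.round(4))
p=fit.fit(A+[('w1',k,np.array(v)*.7) for k,v in o1.items()],[.6,.03,-.24,3.2,1.57]); print(p.round(4))
h=ray('w4',F((230,150)),.034); q=ray('w4',F((40,102)),.03); d=q-h
print('hinge',h,'leg len',np.hypot(*d[:2]),'leg angle',p[2]-np.arctan2(d[1],d[0]))
p[4]=1.57; np.save('p2.npy',p)
E
```

```text
w4 nose [ 0.4 -1. ]
w4 hinge [-2.1 -0.8]
w4 ring [0.  0.9]
w4 l4 [-0.2  0.6]
w4 l3 [0.3 0.1]
w4 l2 [0.1 0.2]
w4 l1 [0.6 0.2]
sd(1px) [0.0005 0.0005 0.0077 0.0075 0.    ]
[ 0.5976  0.0327 -0.2332  3.2357  1.57  ]
w4 nose [ 0.9 -1.1]
w4 hinge [-1.9 -1.6]
w4 ring [-0.5  0.7]
w4 l4 [-0.5  0.1]
w4 l3 [ 0.3 -0.4]
w4 l2 [0.1 0.2]
w4 l1 [0.3 0.2]
w1 nose [ 0.8 -1.7]
w1 hinge [-0.6  1.2]
w1 ring [2.1 3.2]
w1 l4 [ 0.1 -0. ]
w1 l3 [-2.  -0.4]
w1 l2 [-0.3 -0.2]
w1 l1 [0.6 2. ]
sd(1px) [0.0004 0.0004 0.0061 0.0059 0.    ]
[ 0.5974  0.0324 -0.239   3.2307  1.57  ]
hinge [ 0.51148741 -0.07292063  0.034     ] leg len 0.10590949735661118 leg angle 1.5732644054404723
```

The leg measures 1.573 rad, so it is home. Next I'll pinch the handle and turn the carousel by +2.82 rad with joint 6.

```bash
python3 - <<'E'
from fit import *
p=np.load('p2.npy'); x,y=.5975,.0326; b=3.233; a=-.235
yang=b+np.pi/2-2*np.pi
q=np.array(solve_ik([x,y,.24],down(yang))); print(q)
q[5]=q[0]-yang; move_j(q)
s=get_state(); print(s['clock'],s['tcp_pos'],np.abs(np.array(s['tool_rot'])-down(yang)).max())
grip(.05,40)
line_to([x,y,.120],speed=.12)
print(get_state()['force'])
grip(0.,40)
s=get_state(); print(s['clock'],s['force'],s['opening'],s['tcp_pos'],s['joints'])
snap('wrist','w5');snap('scene','s5')
a_=cv2.imread('pics/w5.png'); b_=cv2.imread('pics/s5.png')[160:310,210:410]
o=np.hstack([cv2.resize(a_,(400,300)),cv2.resize(b_,(400,300))]); cv2.imwrite('pics/c5.png',np.uint8(255*(o/255.)**.5))
E
```

```text
[-1.31732050e-01  3.40400343e-01  1.40002914e+00 -4.44089210e-16
  1.40116317e+00  1.34765693e+00]
15.2667 [0.59756604 0.03259503 0.24016143] 0.00035247523290835026
[-0.36621701 -0.11151693  0.63228122]
17.0417 [-0.82754572  1.69676429  6.27629783] 0.013643015864242313 [0.59823281 0.03262278 0.12138058] [-1.31581189e-01  4.34606821e-01  1.56225897e+00  9.31648908e-05
  1.14239160e+00  1.34761969e+00]
```

View pics/c5.png

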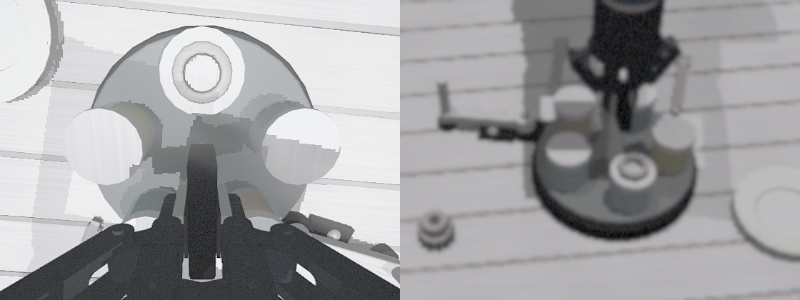

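The bar is held (13.6 mm opening), and the ring jar lies on the camera's centre line at (203,72). Now I'll turn it.

```bash
python3 - <<'E'
from fit import *
q=np.array(get_state()['joints']); q0=q.copy()
yf=-.235+np.pi/2; end=q[0]-yf
for f in (1/3,2/3,1):
    t=q0.copy(); t[5]=q0[5]+f*(end-q0[5]); move_j(t)
    s=get_state(); print(round(s['clock'],2),np.round(s['force'],1),np.round(s['ft_torque'],2),round(s['opening'],4),round(s['joints'][5],3))
wait(.3)
im=snap('wrist','w6');snap('scene','s6');snap('side','sd6')
g=np.uint8(255*(im['color']/255.)**.5); cv2.imwrite('pics/w6g.png',cv2.resize(g,(800,600),interpolation=cv2.INTER_CUBIC))
b_=cv2.imread('pics/s6.png')[160:310,210:410];c_=cv2.imread('pics/sd6.png')[150:300,180:380]
o=np.hstack([cv2.resize(b_,(400,300)),cv2.resize(c_,(400,300))]); cv2.imwrite('pics/c6.png',np.uint8(255*(o/255.)**.5))
E
```

```text
18.04 [ 2.1 -3.1 -3.4] [-0.35 -0.25 -0.02] 0.0132 0.411
18.94 [ 6.2 -3.3 -4.4] [-0.32 -0.52  0.03] 0.0133 -0.528
19.84 [ 7.7 -2.4 -5.2] [-0.07 -0.6   0.06] 0.0139 -1.467
```

View pics/w6g.png

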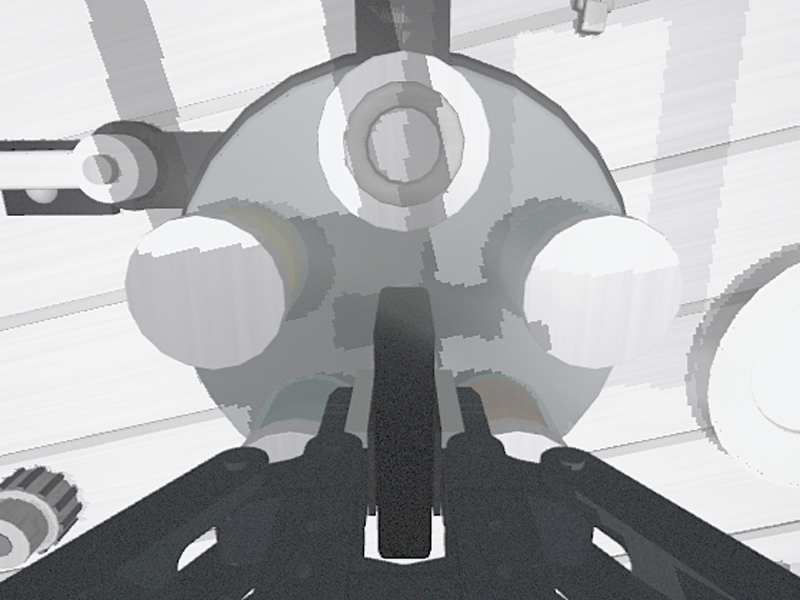

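View pics/c6.png

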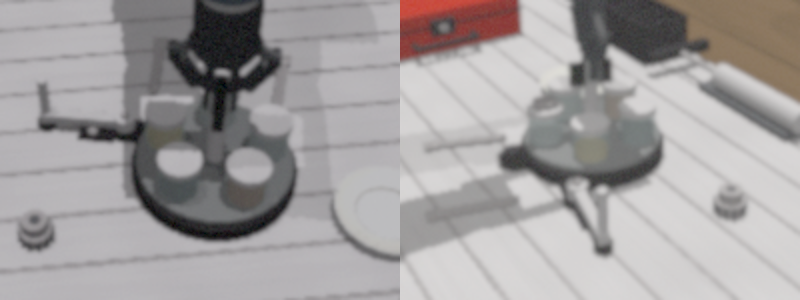

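The ring centre is at (404,141). The nose edges at row 25 are at 356 and 450, so its centre is 403, in line with the ring. The leg bar is still straight out. I'll check this in numbers.

```bash
python3 - <<'E'
from fit import *
c=np.array([.5975,.0326])
n=ray('w6',(403*.7,25*.7),.026)[:2]; r=ray('w6',(404*.7,138*.7),.096)[:2]
for v in (n,r): d=v-c; print(np.hypot(*d),np.degrees(np.arctan2(d[1],d[0]))%360)
print('front',np.degrees(-.235)+180, 'dist mm',1e3*np.hypot(*(r-c+.07*np.array([np.cos(-.235),np.sin(-.235)]))))
s=get_state(); print(s['clock'],s['opening'],np.abs(s['dq']).max(),s['force'])
E
```

```text
0.11431768183606224 166.69861909100106
0.07127931896196563 166.55385578059668
front 166.53549181442565 dist mm 1.279519273726894
20.2917 0.013376359322564254 0.001348990173107679 [ 7.8736784  -2.70757165 -6.07453473]
```

```bash
python3 -c "
from cell import *
print(finish_job()); s=get_state(); print(s['clock'],s['opening'])"
```

```text
the job is handed in; nothing more can be done
None
the job is handed in; nothing more can be done
```

I swung the caddy's leg out to its end stop, turned the carousel so the ringed jar stands at the nose, and handed the job in at about 20.3 s. The gripper was still holding the handle.

- **Leg:** I gripped the pin, led it along its arc past the detent and released it. In the overview picture afterwards it measured 1.573 rad, and it looked unchanged in the last pictures.
- **Carousel:** I pinched the handle bar at 40 N and turned it about 2.82 rad. In the last check the ring stood at 166.6° and the nose at 166.7°, with the fitted front direction at 166.5°. The ring was about 1.3 mm from the front spot, against the 8 mm allowed.
- **Grip:** The opening was 13.4 mm on the 14 mm bar, and the arm was still. I could not read the contact force between the fingers and the carousel; 40 N is the commanded grip.
- **Other objects:** None looked disturbed in the pictures I took, but I did not measure their displacement.

No check failed. Some early pixel fits were off by up to about 3 px, mainly the ring and the nose tip, but the close-up before hand-in settled the alignment. `finish_job` gave no verdict, and the state could not be read after hand-in.

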